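# Right the fallen bottle in the line-side lane and latch the gate

### The job

One of the red adhesive bottles has fallen over in the aluminium lane: stand it upright on the lane floor in the gap between its standing neighbours and let go of it. Then press the yellow barrier gate at the lane's mouth down until its catch holds it down by itself. Do not shift or tip the other bottles and leave the screwdriver beyond the lane where it is.

Things in the scene. Friction and masses are not known exactly. Their poses are not given: they have to be found in the camera images.
- tipped: the fallen red bottle, lying along the lane in the gap. Round, 135 long, about 160 g: body 48 diameter up to 88 from the base, shoulder tapering to 100, white cap 20 diameter from 100 to 135. Origin: centre of its base; z runs along its axis to the cap. Centre of mass about 47 from the base. Lying, its axis is 24 above the lane floor
- stand_a: a bottle exactly like the tipped one, standing in the lane; alone on the side of the gap towards the fallen bottle's base. Origin: centre of its base; z towards the cap
- stand_b: a bottle exactly like the tipped one, standing in the lane; the first on the side of the gap towards the fallen bottle's cap, 258 from the first one. Origin: centre of its base; z towards the cap
- stand_c: a bottle exactly like the tipped one, standing in the lane; behind the second one, 52 farther along. Origin: centre of its base; z towards the cap
- lane: fixed aluminium channel 446 long. Origin: middle of its underside, on the bench; its y runs along the lane, x across it. Floor 8 above the bench; two kerbs 6 thick rise 10 above the floor (18 above the bench), 56 apart inside, 68 outside. The gap between the standing neighbours is centred within 5 of the origin
- gate (a joint): the yellow barrier arm, hinged across one mouth of the lane (either end; a low plate closes the other end). 0 = sprung up at 0.6 rad above level, grows as it is pressed down; about 0.50 it pushes past the sprung catch (some 10 to 15 N at the pad), about 0.60 it is level and held by the catch, 0.66 is its hard stop. Let go before the catch snaps over it, it springs up again
- gate_pad (a point): middle of the top of the black press pad on the barrier arm (pad 34 along the arm by 26 wide); 77 from the hinge axis and, with the arm level, 13 above it
- gate_hinge (a point): middle of the gate's hinge axis, 50 above the bench. Its axes are those of the lane: the arm runs from here towards -x over the lane mouth and swings in the x-z plane; a catch post 68 high, 30 wide, stands 135 to 149 from it in -x, with the catch nose in front of the post at 119 (its axis; radius 8), 62 above the bench
- driver: screwdriver with orange handle, 190 long, lying on the bench beyond the lane; leave alone
There are look-alikes about, which are no part of the job. Leave any blue or turquoise look-alike of the stand_b alone.

How it is judged:
By the outcome, as a careful person would: the job done as asked, in the order asked, and still so for the second after the job is handed in, with the robot touching nothing.
It also fails if it takes over 45 s, if anything falls off the work surface, if the arm or the gripper's body presses on something with over 40 N, if the wrist force passes 120 N, or if a joint passes its speed limit or range.

### The arm

A 6-joint arm with a two-finger parallel gripper is mounted at the origin on the work surface. World frame = base frame: x ahead of the robot, y to its left, z up, the work surface at z = 0. Lengths are in m, angles in degrees, forces in N, time in s.
With the tool pointing down it reaches from about 0.375 to 0.975 m from the base axis. Payload 3.8 kg.
Tool frame: the origin (TCP) lies at the very end of the fingers, on their centre line; the grasp point (between the pads) lies 19 mm behind it; z points along the fingers, y is the line along which they close (so a half turn about z gives the same grasp; the last joint's range is limited). The gripper opens to 88 mm and grips with 3 to 60 N. Pads are 18 mm wide; open, the fingers measure 123 mm over their backs; the gripper's body (75 mm by 187 mm) begins 45 mm behind the grasp point.
Start: joints at [72.084, 15.12, 91.902, -0, 72.978, -2.114], TCP at [0.184, 0.649, 0.239] pointing down, gripper open.
Joint ranges: [-150.88, 150.88], [-54.13, 125.18], [17.81, 147.31], [-75.09, 255.09], [0, 152.58], [-146.25, 146.25]. Speed limits (degrees/s): [147.25, 147.25, 180, 180, 180, 180].

### API

Orientations are given as a 3x3 rotation matrix whose columns are the frame's x, y, z axes.
In Python, from bench import robot gives the robot as it stands.
- The arm moves only by the tool step_arm, never from a script. Its argument "plan" is a list of rows, each a list of 7 numbers: the shift along the tool's x, y, z in cm, then the turn, a rotation vector about the tool's x, y, z in rad, then the closure, from -1 (fully open) to 1 (shut), so that 0 is half open. A call has 1 to 8 rows; each row is the pose to reach, as a shift and turn from the pose commanded when the call began, along the tool's axes at that moment; what a row does not reach only later rows make up. A row lasts 1/12 s, in which the tool goes at most 41.7 mm and 7.16 degrees, less where a joint would pass 70% of its speed; a pose out of reach is approached as far as the arm can. A call with a gripper value outside its range is refused whole. The fingers move at their own pace and stop on an object; "grip_force" is the grip in N (left out, the last holds). Time passes only in rows, so rows that repeat a pose let the fingers close. It gives the time, the measured TCP pose, the force, the opening and the grip force at its end, in the units of the state.
- robot.state(): the state, without advancing time (a new reading comes with each control period).
- robot.capture(name): name is "scene" or "top"; returns a dict with "frame" (480x640x3 uint8, blue, green, red), "depth" (480x640 float32, m along the optical axis (not along the pixel's ray), 0 where there is no reading), "mtx" (3x3 intrinsics, pixels), "D" ([k1, k2, p1, p2, k3] as OpenCV has them; the pictures are not rectified), "R" (3x3) and "t" (3): a world point X has camera coordinates R X + t. Camera axes: x right, y down, z forward; pixel columns grow to the right and rows downward; lengths in m; the calibration is good to about 2 mm. A picture is of the moment at which its call begins.
- robot.finish_job(): hands the job in; it is judged then, once.
The state is a dict: "time_s": time; "q": joint angles; "dq": joint speeds; "joint_torque": joint torques, N m; "position": TCP position; "tcp_rot": TCP orientation; "ft_force": force on the tool from outside, world axes, zero at the start; "torque": the same for the moment, N m; "finger_gap": opening from 0.0 (shut) to 1.0 (fully open); "finger_force": force on a finger pad.
Only numpy, scipy, OpenCV 4.12 (cv2) and the standard library are available. Lean on these libraries where they do the work, as an engineer would, in place of code of your own. Each camera call takes 0.05 s, during which the arm holds its last target. There are 200 camera calls.

## Working session

There is one attempt and no reset: what is moved stays moved. The work goes in short steps, Python scripts to look and compute and a tool call to move; the robot and the scene stay as the last step left them, time stands still between calls to the robot, and variables do not carry over. Pictures are saved under pics/ and viewed, at most 10 in all, crops included, and the job is handed in when it is done.

Besides the shell and the picture viewer there is one more tool, called after ">>>" as a command line: name --pt "numbers of a row" for each row, then --argument value for the rest. step_arm: Moves the arm, as the interface text tells. Its arguments: {"type":"object","properties":{"plan":{"type":"array"},"grip_force":{"type":"number"}},"required":["plan"]}

```bash
mkdir -p pics; cat > h.py <<'E'
import numpy as np, cv2
from bench import robot
def cap(n):
    c=robot.capture(n); return c
def world(c):
    h,w=c["depth"].shape
    u,v=np.meshgrid(np.arange(w),np.arange(h))
    p=cv2.undistortPoints(np.stack([u,v],-1).reshape(-1,1,2).astype(np.float64),np.array(c["mtx"]),np.array(c["D"])).reshape(h,w,2)
    d=c["depth"][...,None]
    X=np.concatenate([p*d,d],-1)
    W=(X-np.array(c["t"]))@np.array(c["R"])
    W[c["depth"]==0]=np.nan
    return W
E
python3 - <<'E'
from h import *
for n in("top","scene"):
    c=cap(n); cv2.imwrite(f"pics/{n}0.png",c["frame"]); print(n,np.round(-np.array(c["R"]).T@np.array(c["t"]),3)); np.save(n+"0.npy",world(c))
E
```

```text
top [0.515 0.026 0.847]
scene [1.12  0.374 0.689]
```

View pics/top0.png

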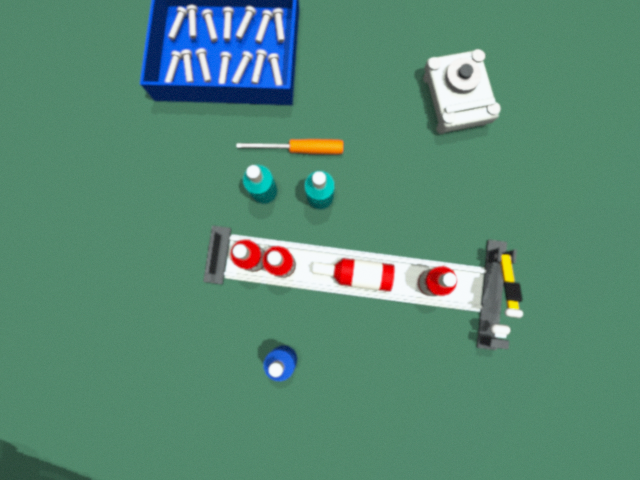

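View pics/scene0.png

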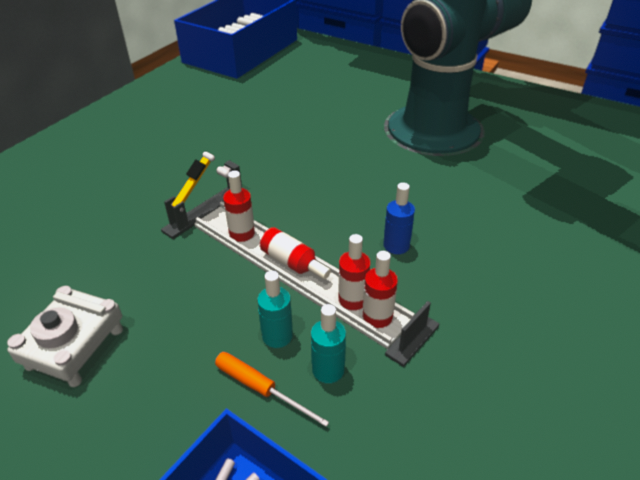

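The top view shows the fallen bottle at about (365,273) with its cap at (323,268). stand_a is at (440,281), b at (278,262), c at (246,253), and the gate pad at (512,291). Teal bottles stand on the far side of the lane and a blue one on the near side.

```bash
python3 - <<'E'
from h import *
W=np.load("top0.npy"); c=cv2.imread("pics/top0.png"); 
def med(u,v,r=2): 
    return np.round(np.nanmedian(W[v-r:v+r+1,u-r:u+r+1].reshape(-1,3),0),4)
for n,(u,v) in dict(a=(448,280),b=(275,260),c=(240,252),cap=(323,268),pad=(512,291),kerbL=(240,235)).items(): print(n,med(u,v,1))
hsv=cv2.cvtColor(c,cv2.COLOR_BGR2HSV)
red=((hsv[...,0]<6)|(hsv[...,0]>174))&(hsv[...,1]>150)&(hsv[...,2]>80)
roi=np.zeros_like(red);roi[250:300,300:400]=1
P=W[(roi&(W[...,2]>0.035)&(W[...,2]<.09))>0]; 
m=P.mean(0); xy=P[:,:2]-m[:2]; ax=np.linalg.svd(xy,full_matrices=0)[2][0]
# lane floor direction : kerb & floor points
roi=np.zeros_like(red);roi[225:315,220:490]=1
F=(roi>0)&(W[...,2]>0.003)&(W[...,2]<0.022)&(hsv[...,1]<40)&(hsv[...,2]>150)
r=cv2.minAreaRect(W[F][:,:2].astype(np.float32)*1000); print("lane rect",r)
# oblique wise
ang=np.deg2rad(r[2]); cand=[np.array([np.cos(ang),np.sin(ang)]),np.array([-np.sin(ang),np.cos(ang)])]
print("bottle axis",ax,cand)
# white standing caps: points z>0.135
K=(W[...,2]>0.132)&(W[...,2]<0.15)&(hsv[...,1]<60)
n,l,s,ce=cv2.connectedComponentsWithStats(K.astype(np.uint8))
for i in range(1,n):
    if s[i,4]>20: print(ce[i].round(),np.round(W[l==i].mean(0),4),s[i,4], (W[l==i].min(0)+W[l==i].max(0)).round(4)/2)
t=(P[:,:2]-m[:2])@ax; print("bottle",m,t.min(),t.max())
for zb in(.0,):
    R=P[P[:,2]>0.045]; print("body top",R.mean(0), ((R[:,:2]-m[:2])@ax).min(),((R[:,:2]-m[:2])@ax).max(), R[:,2].max())
# yellow & black gate
Y=(hsv[...,0]>20)&(hsv[...,0]<35)&(hsv[...,1]>150)&(hsv[...,2]>120)
print("yellow",np.nanmin(W[Y],0),np.nanmax(W[Y],0))
g=np.zeros_like(red);g[235:352,470:530]=1
i=(g>0)&(W[...,2]>0.006)
print(np.round(W[(g>0)&(hsv[...,2]<90)&(W[...,2]>.055)].mean(0),3))
for v in range(244,350,6): print(v,[tuple((W[v,u]*1000).round().astype(int)) for u in (486,494,502,508,514)])
E
```

```text
a [ 0.5375 -0.1517  0.1427]
b [0.5726 0.0993 0.1432]
c [0.5855 0.1507 0.1423]
cap [0.5658 0.0303 0.0412]
pad [ 0.519  -0.2612  0.1062]
kerbL [0.6301 0.1755 0.0011]
lane rect ((558.9083251953125, -22.911514282226562), (449.0860290527344, 77.32222747802734), 81.1064453125)
bottle axis [-0.16280625 -0.98665806] [array([0.15459925, 0.98797726]), array([-0.98797726,  0.15459925])]
[253. 172.] [0.7074 0.1328 0.1342] 117 [0.70755 0.13315 0.1343 ]
[319. 178.] [0.6957 0.0333 0.1345] 115 [0.69575 0.0335  0.1351 ]
[240. 251.] [0.5873 0.1514 0.1417] 150 [0.58715 0.15205 0.13905]
[274. 258.] [0.5761 0.1007 0.142 ] 146 [0.57645 0.10045 0.13905]
[449. 279.] [ 0.5386 -0.1529  0.1419] 158 [ 0.539  -0.154   0.1398]
[275. 369.] [0.4142 0.102  0.1344] 129 [0.414  0.1025 0.1352]
bottle [ 0.55538072 -0.02933373  0.04911926] -0.07834363033329511 0.05698654732258068
body top [ 0.55427255 -0.03913209  0.05229528] -0.06606901161766142 0.05698654732258068 0.05971363489854527
yellow [ 0.49278463 -0.30578335 -0.00242225] [0.78798892 0.08001932 0.11402691]
[ 0.519 -0.26   0.097]
244 [(np.int64(604), np.int64(-258
[... 3724 characters left out ...]
(-244), np.int64(63)), (np.int64(450), np.int64(-257), np.int64(64)), (np.int64(445), np.int64(-291), np.int64(-1)), (np.int64(445), np.int64(-300), np.int64(3))]
340 [(np.int64(440), np.int64(-236), np.int64(46)), (np.int64(441), np.int64(-242), np.int64(66)), (np.int64(441), np.int64(-254), np.int64(69)), (np.int64(434), np.int64(-290), np.int64(1)), (np.int64(434), np.int64(-301), np.int64(0))]
346 [(np.int64(426), np.int64(-249), np.int64(5)), (np.int64(432), np.int64(-242), np.int64(66)), (np.int64(432), np.int64(-253), np.int64(71)), (np.int64(431), np.int64(-264), np.int64(68)), (np.int64(423), np.int64(-301), np.int64(-1))]<stdin>:32: RuntimeWarning: invalid value encountered in cast
```

```bash
cat >> h.py <<'E'
from scipy.spatial.transform import Rotation as Ro
d=np.array([.1547,.988,0]); X=np.array([.988,-.1547,0])
RD=np.column_stack([d,X,[0,0,-1]])
def row(p,R=RD):
    s=robot.state(); T=np.array(s["tcp_rot"]); 
    print("shift cm",np.round(T.T@(np.array(p)-s["position"])*100,2),"rot",np.round(Ro.from_matrix(T.T@R).as_rotvec(),3))
E
python3 - <<'E'
from h import *
s=robot.state();print(s["time_s"],np.round(s["tcp_rot"],3),s["position"],s["finger_gap"]); row([.5645,.0253,.2]);row([.5645,.0253,.2],RD@np.diag([-1,-1,1]))
E
```

```text
0.1 [[-0.962  0.272 -0.001]
 [ 0.272  0.962 -0.002]
 [ 0.    -0.002 -1.   ]] [0.18360335 0.64888834 0.23750643] 0.9995937414941918
shift cm [-53.63 -49.62   3.85] rot [-2.00e-03  1.00e-03  1.45e+00]
shift cm [-53.63 -49.62   3.85] rot [-1.000e-03 -2.000e-03 -1.691e+00]
```

>>> step_arm --pt "-53.6 -49.6 3.8 0 0 1.45 -1" --pt "-53.6 -49.6 3.8 0 0 1.45 -1" --pt "-53.6 -49.6 3.8 0 0 1.45 -1" --pt "-53.6 -49.6 3.8 0 0 1.45 -1" --pt "-53.6 -49.6 3.8 0 0 1.45 -1" --pt "-53.6 -49.6 3.8 0 0 1.45 -1" --pt "-53.6 -49.6 3.8 0 0 1.45 -1" --pt "-53.6 -49.6 3.8 0 0 1.45 -1"

```text
time_s: 0.77
position: [0.3576, 0.3634, 0.2209]
tcp_rot: [[-0.285, 0.958, -0.0], [0.958, 0.285, -0.0], [-0.0, -0.0, -1.0]]
ft_force: [0.3, -0.0, -1.3]
finger_gap: 1.001
finger_force: 0.0
```

```bash
python3 - <<'E'
from h import *
row([.5645,.0253,.2])
E
```

```text
shift cm [-38.31  10.18   2.1 ] rot [-0.     0.     0.445]
```

>>> step_arm --pt "-37 9.7 2 0 0 0.42 -1" --pt "-37 9.7 2 0 0 0.42 -1" --pt "-37 9.7 2 0 0 0.42 -1" --pt "-37 9.7 2 0 0 0.42 -1" --pt "-37 9.7 2 0 0 0.42 -1" --pt "-37 9.7 2 0 0 0.42 -1" --pt "-37 9.7 2 0 0 0.42 -1" --pt "-37 9.7 2 0 0 0.42 -1"

```text
time_s: 1.43
position: [0.532, 0.0798, 0.2036]
tcp_rot: [[0.125, 0.992, -0.0], [0.992, -0.125, 0.0], [0.0, -0.0, -1.0]]
ft_force: [1.5, 0.3, -0.0]
finger_gap: 0.999
finger_force: 0.0
```

>>> step_arm --pt "-6 0 0 0 0 0 -1" --pt "-6 0 0 0 0 0 -1" --pt "-6 0 0 0 0 0 -1"

```text
time_s: 1.68
position: [0.5236, 0.0186, 0.2031]
tcp_rot: [[0.129, 0.992, -0.002], [0.992, -0.129, -0.001], [-0.002, -0.002, -1.0]]
ft_force: [0.8, 0.1, 0.0]
finger_gap: 1.0
finger_force: 0.0
```

```bash
python3 - <<'E'
from h import *
row([.5645,.0253,.2]); row([.5645,.0253,.022])
c=cap("scene"); cv2.imwrite("pics/s1.png",c["frame"]);print(robot.state()["position"])
E
```

```text
shift cm [1.19 3.97 0.31] rot [-0.002  0.002  0.026]
shift cm [ 1.22  4.   18.11] rot [-0.002  0.002  0.026]
[0.5237619  0.02052207 0.20333878]
```

View pics/s1.png

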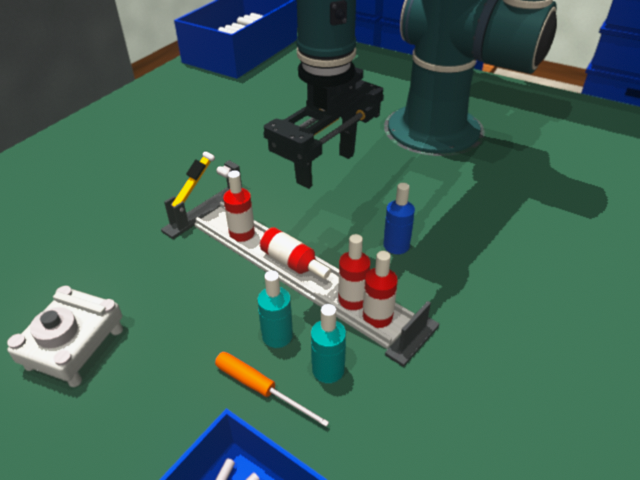

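The picture shows the gripper above the lane, with its long side across the lane (body about (265–385,130)). It clears the bottles, so I'll align it and go down onto the cap.

>>> step_arm --pt "1.2 4 3 0 0 0.026 -1" --pt "1.2 4 6 0 0 0.026 -1" --pt "1.2 4 9 0 0 0.026 -1" --pt "1.2 4 9 0 0 0.026 -1" --pt "1.2 4 9 0 0 0.026 -1"

```text
time_s: 2.15
position: [0.5632, 0.0305, 0.1119]
tcp_rot: [[0.149, 0.989, -0.006], [0.989, -0.149, 0.0], [-0.001, -0.006, -1.0]]
ft_force: [-0.5, -0.6, 0.7]
finger_gap: 0.999
finger_force: 0.0
```

```bash
python3 - <<'E'
from h import *
row([.5645,.0253,.023]);print(robot.state()["position"])
c=cap("scene"); cv2.imwrite("pics/s2.png",cv2.resize(c["frame"][140:340,160:440],None,fx=2.5,fy=2.5))
E
```

```text
shift cm [-0.49  0.26  8.89] rot [-0.006  0.001  0.006]
[0.56319091 0.0305211  0.11187281]
```

View pics/s2.png

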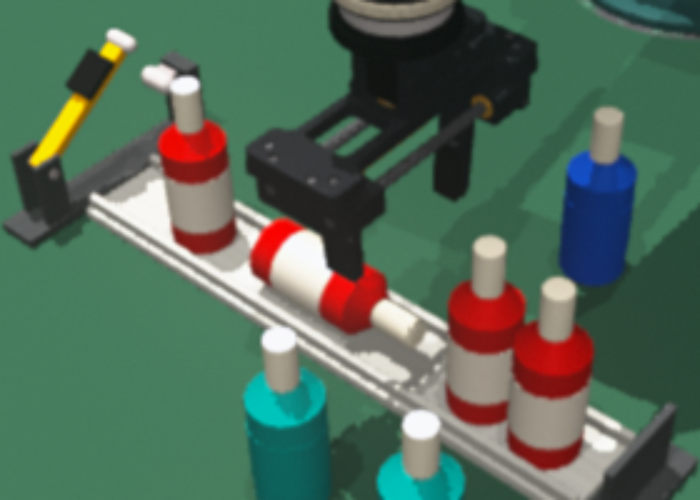

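The fingers (near one at crop (345,260)) straddle the lane above the cap, well clear of stand_b (crop (490,330)). Next I go down and close lightly.

>>> step_arm --pt "-0.5 0.2 3 0 0 0 -1" --pt "-0.5 0.2 6 0 0 0 -1" --pt "-0.5 0.2 8 0 0 0 -1" --pt "-0.5 0.2 8.8 0 0 0 -1" --pt "-0.5 0.2 8.8 0 0 0 0.2" --pt "-0.5 0.2 8.8 0 0 0 1" --pt "-0.5 0.2 8.8 0 0 0 1" --pt "-0.5 0.2 8.8 0 0 0 1" --grip_force 6

```text
time_s: 2.87
position: [0.5686, 0.0241, 0.0284]
tcp_rot: [[0.15, 0.989, 0.004], [0.989, -0.15, 0.0], [0.001, 0.004, -1.0]]
ft_force: [-0.5, -0.3, -0.3]
finger_gap: 0.72
finger_force: 0.0
```

>>> step_arm --pt "0 0 0 0 0 0 1" --pt "0 0 0 0 0 0 1" --pt "0 0 0 0 0 0 1" --pt "0 0 0 0 0 0 1"

```text
time_s: 3.2
position: [0.5668, 0.024, 0.0263]
tcp_rot: [[0.15, 0.989, 0.0], [0.989, -0.15, -0.0], [0.0, 0.0, -1.0]]
ft_force: [0.4, 0.1, 0.3]
finger_gap: 0.421
finger_force: 0.0
```

>>> step_arm --pt "0 0 0.3 0 0 0 1" --pt "0 0 0.3 0 0 0 1" --pt "0 0 0.3 0 0 0 1" --pt "0 0 0.3 0 0 0 1" --pt "0 0 0.3 0 0 0 1"

```text
time_s: 3.62
position: [0.5663, 0.024, 0.0227]
tcp_rot: [[0.151, 0.989, -0.001], [0.989, -0.151, -0.0], [-0.0, -0.001, -1.0]]
ft_force: [0.3, 0.8, -0.1]
finger_gap: 0.222
finger_force: 6.0
```

>>> step_arm --pt "-0.2 0 -1.2 0 0 0 1" --pt "-0.6 0 -2.4 0 0 0 1" --pt "-1.0 0 -3.6 0 0 0 1" --pt "-1.6 0 -4.8 0 0 0 1" --pt "-2.3 0 -6 0 0 0 1" --pt "-3.1 0 -7.2 0 0 0 1" --pt "-4 0 -8.4 0 0 0 1" --pt "-5 0 -9.6 0 0 0 1"

```text
time_s: 4.28
position: [0.5591, -0.0264, 0.1206]
tcp_rot: [[0.15, 0.989, 0.001], [0.989, -0.15, -0.0], [0.0, 0.001, -1.0]]
ft_force: [1.4, 0.9, -1.4]
finger_gap: 0.228
finger_force: 6.7
```

>>> step_arm --pt "0 0 -0.4 0 0 0 1" --pt "0 0 -0.4 0 0 0 1" --pt "0 0 -0.4 0 0 0 1" --pt "0 0 -0.4 0 0 0 1"

```text
time_s: 4.62
position: [0.5586, -0.0252, 0.1223]
tcp_rot: [[0.15, 0.989, -0.001], [0.989, -0.15, 0.0], [0.0, -0.001, -1.0]]
ft_force: [0.4, -0.6, -1.5]
finger_gap: 0.223
finger_force: 6.7
```

```bash
python3 - <<'E'
from h import *
c=cap("scene"); cv2.imwrite("pics/s3.png",cv2.resize(c["frame"][140:340,160:440],None,fx=2.5,fy=2.5))
s=robot.state();print(s["position"],s["ft_force"],s["finger_gap"],s["finger_force"])
E
```

```text
[ 0.55850867 -0.02504208  0.12206301] [ 0.42010923  1.66029614 -1.13808939] 0.22352554855404147 6.661464826793235
```

View pics/s3.png

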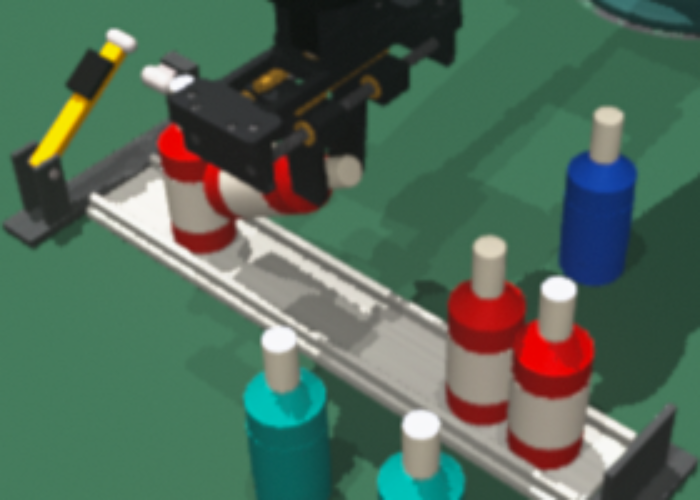

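The picture shows the bottle held horizontally (crop (270,185)): it did not pivot, and its base is close to stand_a's cap. I'll back off along the lane, then loosen the grip so that it swings.

>>> step_arm --pt "1.5 0 -0.5 0 0 0 1" --pt "3 0 -0.8 0 0 0 1" --pt "4.3 0 -0.8 0 0 0 1" --pt "4.3 0 -0.8 0 0 0 1" --pt "4.3 0 -0.8 0 0 0 1"

```text
time_s: 5.08
position: [0.5651, 0.0178, 0.1302]
tcp_rot: [[0.148, 0.989, -0.001], [0.989, -0.148, -0.0], [-0.001, -0.001, -1.0]]
ft_force: [0.6, 0.2, -1.2]
finger_gap: 0.223
finger_force: 6.6
```

>>> step_arm --pt "0 0 0 0 0 0 1" --pt "0 0 0 0 0 0 1" --pt "0 0 0 0 0 0 1" --pt "0 0 0 0 0 0 1" --pt "0 0 0 0 0 0 1" --grip_force 4

```text
time_s: 5.5
position: [0.5655, 0.0167, 0.1309]
tcp_rot: [[0.151, 0.989, -0.0], [0.989, -0.151, 0.0], [0.0, -0.0, -1.0]]
ft_force: [0.5, -0.5, -1.1]
finger_gap: 0.223
finger_force: 4.0
```

```bash
cat > look.py <<'E'
from h import *
import sys
s=robot.state();print(s["time_s"],s["position"],s["ft_force"],s["torque"],s["finger_gap"],s["finger_force"])
c=cap("scene"); W=world(c); f=c["frame"]; cv2.imwrite(f"pics/{sys.argv[1]}.png",cv2.resize(f[140:340,160:440],None,fx=2.5,fy=2.5))
h=cv2.cvtColor(f,cv2.COLOR_BGR2HSV)
red=((h[...,0]<6)|(h[...,0]>174))&(h[...,1]>150)&(h[...,2]>60)
o=np.array([.5574,-.026,0])
P=W[red]; a=(P-o)@d; x=(P-o)@X
k=(abs(x)<.05)&(P[:,2]>0)&(P[:,2]<.3)
# side view rendering: along vs z
im=np.zeros((60,80),int)
for lo,hi,n in((-.17,-.1,'a'),(-.1,.09,'tipped'),(.09,.155,'b'),(.155,.22,'c')):
    q=k&(a>lo)&(a<hi)
    if q.sum(): print(n,q.sum(),"along",np.percentile(a[q],[1,50,99]).round(4),"x",np.percentile(x[q],[1,50,99]).round(4),"z",np.percentile(P[q,2],[1,50,99]).round(4))
K=(h[...,1]<60)&(W[...,2]>.135)&(W[...,2]<.15)&(h[...,2]>120)
n,l,st,ce=cv2.connectedComponentsWithStats(K.astype(np.uint8))
for i in range(1,n):
    if st[i,4]>15: print("cap",ce[i].round(),W[l==i].mean(0).round(4),((W[l==i].mean(0)-o)@d).round(4))
E
python3 look.py s4
```

```text
5.5 [0.56550542 0.01673515 0.13090067] [ 0.4898912  -0.54782441 -1.08135123] [-0.01103675  0.03136087 -0.01266416] 0.22318648767269192 3.999953423626721
a 666 along [-0.1471 -0.1179 -0.107 ] x [-0.0138  0.014   0.0267] z [0.0118 0.092  0.1086]
tipped 788 along [0.0269 0.0564 0.0705] x [-0.0125  0.0151  0.026 ] z [0.0313 0.1106 0.1284]
b 829 along [0.1075 0.1364 0.1499] x [-0.0177  0.0138  0.0241] z [0.0112 0.0954 0.1088]
c 907 along [0.159  0.1885 0.202 ] x [-0.0133  0.0167  0.0271] z [0.0133 0.0952 0.1089]
cap [234. 175.] [ 0.542  -0.1541  0.1415] -0.129
cap [403. 186.] [0.4156 0.1012 0.1359] 0.1037
cap [313. 218.] [0.5688 0.0215 0.1427] 0.0487
cap [355. 240.] [0.5793 0.1003 0.1415] 0.1282
cap [383. 257.] [0.5907 0.1506 0.1416] 0.1796
cap [271. 276.] [0.6981 0.0321 0.1356] 0.0791
cap [327. 309.] [0.7101 0.1308 0.1357] 0.1786
```

View pics/s4.png

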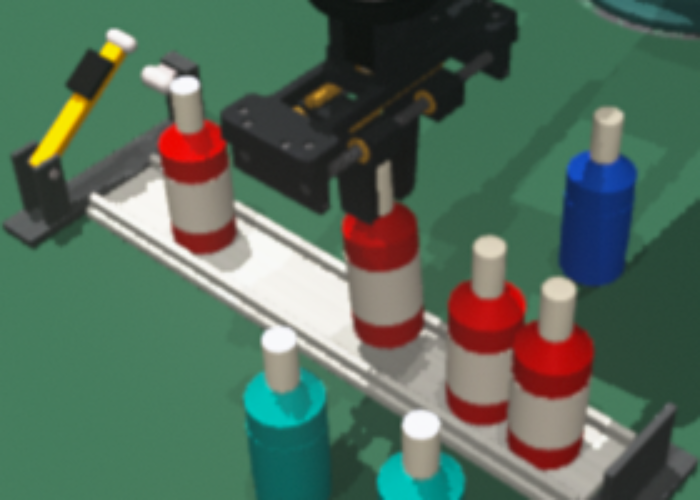

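The bottle now hangs upright (crop (385,275)), about 20 mm above the floor, and the neighbours have not moved. I'll carry it to mid-gap and set it down.

>>> step_arm --pt "-0.4 0 0 0 0 0 1" --pt "-1.1 0 0 0 0 0 1" --pt "-2 0 0 0 0 0 1" --pt "-2.9 0 0 0 0 0 1" --pt "-3.7 0 0.3 0 0 0 1" --pt "-4.2 0 0.7 0 0 0 1" --pt "-4.4 0 1.1 0 0 0 1" --pt "-4.4 0 1.5 0 0 0 1" --grip_force 5

```text
time_s: 6.22
position: [0.5587, -0.0272, 0.1154]
tcp_rot: [[0.152, 0.988, -0.0], [0.988, -0.152, 0.0], [-0.0, -0.0, -1.0]]
ft_force: [0.3, 0.9, -1.4]
finger_gap: 0.22
finger_force: 5.0
```

>>> step_arm --pt "0 0 0 0 0 0 1" --pt "0 0 0 0 0 0 1" --pt "0 0 0 0 0 0 1" --pt "0 0 0 0 0 0 1"

```text
time_s: 6.55
position: [0.5592, -0.0261, 0.1161]
tcp_rot: [[0.15, 0.989, 0.0], [0.989, -0.15, 0.0], [0.0, 0.0, -1.0]]
ft_force: [-0.1, 0.1, -0.4]
finger_gap: 0.226
finger_force: 5.0
```

```bash
python3 look.py s5
```

```text
6.55 [ 0.55918993 -0.02608679  0.11613184] [-0.09202387  0.07912387 -0.44675413] [-0.0443806   0.12641087  0.00672943] 0.22599784621344812 5.0000426871702075
a 391 along [-0.1476 -0.1211 -0.1079] x [-0.0053  0.0199  0.0269] z [0.011  0.0812 0.1059]
tipped 738 along [-0.0168  0.0128  0.0263] x [-0.0118  0.0154  0.0261] z [0.0159 0.0957 0.1133]
b 832 along [0.1073 0.1364 0.1496] x [-0.0173  0.0137  0.0239] z [0.0115 0.0951 0.1087]
c 914 along [0.1581 0.1884 0.2019] x [-0.0134  0.0167  0.0271] z [0.0129 0.0952 0.109 ]
cap [233. 174.] [ 0.5407 -0.1569  0.1426] -0.1319
cap [403. 186.] [0.4157 0.1008 0.1359] 0.1033
cap [292. 206.] [ 0.5612 -0.0229  0.1428] 0.0036
cap [355. 240.] [0.5791 0.1003 0.1416] 0.1282
cap [383. 257.] [0.5906 0.1506 0.1415] 0.1796
cap [271. 275.] [0.6973 0.0312 0.1356] 0.0782
cap [324. 308.] [0.7108 0.1258 0.136 ] 0.1737
cap [330. 309.] [0.7082 0.1337 0.1358] 0.1811
```

View pics/s5.png

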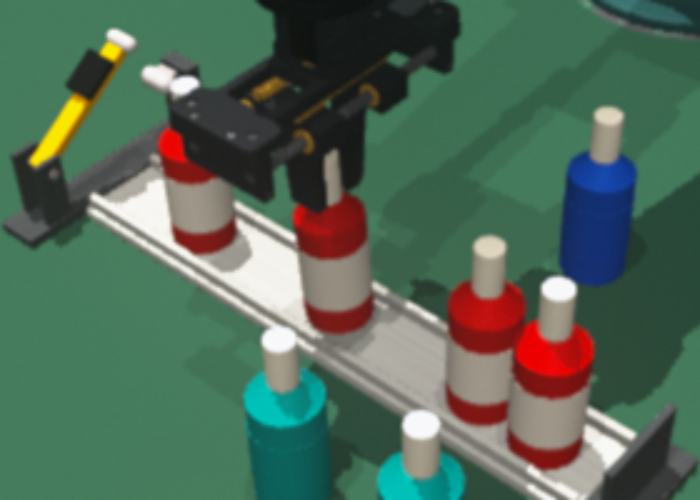

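The bottle is mid-gap (crop (335,265)), leaning slightly and about 5 mm above the floor. I'll lower it to touch.

>>> step_arm --pt "0 0 0.2 0 0 0 1" --pt "0 0 0.4 0 0 0 1" --pt "0 0 0.55 0 0 0 1" --pt "0 0 0.65 0 0 0 1" --pt "0 0 0.65 0 0 0 1" --pt "0 0 0.65 0 0 0 1" --grip_force 3

```text
time_s: 7.1
position: [0.5596, -0.0263, 0.1102]
tcp_rot: [[0.15, 0.989, 0.001], [0.989, -0.15, 0.0], [0.0, 0.001, -1.0]]
ft_force: [0.6, 1.2, 4.7]
finger_gap: 0.223
finger_force: 3.0
```

```bash
python3 look.py s6|grep -v "^[bc]"
```

```text
7.1 [ 0.55962279 -0.02634604  0.11017735] [0.5646919  1.20932395 4.66392439] [0.0773104  0.1082774  0.00241822] 0.22305139722873946 3.000152357853949
a 340 along [-0.1492 -0.1222 -0.1073] x [-0.0062  0.0203  0.0269] z [0.0109 0.0778 0.1038]
tipped 715 along [-0.0148  0.0133  0.0262] x [-0.0118  0.0152  0.0267] z [0.0126 0.0922 0.1103]
```

>>> step_arm --pt "0 0 -0.1 0 0 0 0.4" --pt "0 0 -0.1 0 0 0 0.2" --pt "0 0 -0.1 0 0 0 0" --pt "0 0 -0.1 0 0 0 0" --pt "0 0 -0.1 0 0 0 0"

```text
time_s: 7.57
position: [0.5585, -0.0264, 0.1099]
tcp_rot: [[0.15, 0.989, -0.001], [0.989, -0.15, 0.0], [-0.0, -0.001, -1.0]]
ft_force: [-0.4, 0.4, -0.5]
finger_gap: 0.5
finger_force: 0.0
```

>>> step_arm --pt "0 0 -1 0 0 0 0" --pt "0 0 -3 0 0 0 0" --pt "0 0 -6 0 0 0 0" --pt "0 0 -9 0 0 0 0" --pt "0 0 -10 0 0 0 0.5" --pt "0 0 -10 0 0 0 1"

```text
time_s: 8.07
position: [0.5616, -0.0267, 0.215]
tcp_rot: [[0.15, 0.989, 0.008], [0.989, -0.15, -0.001], [0.0, 0.008, -1.0]]
ft_force: [0.6, -0.4, 0.7]
finger_gap: 0.37
finger_force: 0.0
```

```bash
python3 look.py s7
python3 - <<'E'
from h import *
c=cap("top");W=world(c);h=cv2.cvtColor(c["frame"],cv2.COLOR_BGR2HSV)
for n,m in(("black",(h[...,2]<75)),("yellow",(h[...,0]>20)&(h[...,0]<35)&(h[...,1]>150))):
    m=m.copy();m[:240]=0;m[320:]=0;m[:,:500]=0;m[:,530:]=0;m&=(W[...,2]>.055)
    print(n,m.sum(),np.median(W[m],0).round(4),W[m].min(0).round(4),W[m].max(0).round(4))
E
```

```text
8.0667 [ 0.56163568 -0.02665538  0.2150365 ] [ 0.62308094 -0.44752008  0.68650152] [-0.08368307  0.05937903 -0.03835976] 0.3704537422488591 0.0
a 676 along [-0.1466 -0.1176 -0.1069] x [-0.0152  0.014   0.0269] z [0.0107 0.0924 0.1086]
tipped 745 along [-0.0137  0.0158  0.0274] x [-0.0133  0.0148  0.0262] z [0.0118 0.0936 0.1088]
b 827 along [0.1082 0.1365 0.1495] x [-0.0172  0.0139  0.0238] z [0.0117 0.0951 0.1089]
c 902 along [0.1582 0.1883 0.2019] x [-0.014   0.0167  0.0272] z [0.0121 0.0952 0.1085]
cap [234. 175.] [ 0.5421 -0.1542  0.1416] -0.129
cap [403. 186.] [0.4164 0.1007 0.136 ] 0.1033
cap [292. 207.] [ 0.5627 -0.0218  0.1414] 0.005
cap [355. 240.] [0.5791 0.1003 0.1416] 0.1281
cap [383. 257.] [0.5905 0.1507 0.1417] 0.1797
cap [271. 274.] [0.6966 0.0306 0.1357] 0.0775
cap [329. 311.] [0.7112 0.1332 0.1356] 0.1811
black 73 [ 0.5219 -0.2705  0.103 ] [ 0.5048 -0.2757  0.0957] [ 0.5313 -0.264   0.1152]
  return _methods._mean(a, axis=axis, dtype=dtype,
  ret = um.true_divide(
Traceback (most recent call last):
ValueError: zero-size array to reduction operation minimum which has no identity
```

View pics/s7.png

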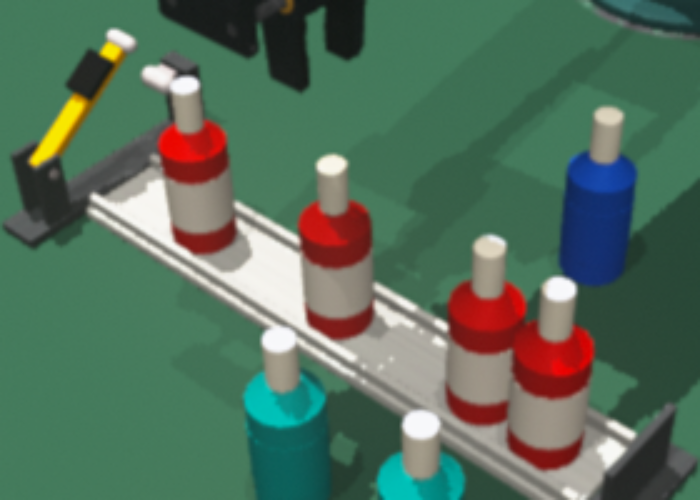

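The bottle stands free, upright, at mid-gap (crop (335,265)), and the others have not moved. Now the gate: its pad is at crop (90,75).

```bash
python3 - <<'E'
from h import *
c=cap("scene");W=world(c);h=cv2.cvtColor(c["frame"],cv2.COLOR_BGR2HSV)
o=np.array([.5574,-.026,0])
m=np.zeros(h.shape[:2],bool);m[145:215,165:220]=1
w=(W[...,2]>.06)&m
for n,q in(("black",w&(h[...,2]<75)),("yellow",w&(h[...,0]>20)&(h[...,0]<35)&(h[...,1]>150)),("whitetip",w&(h[...,1]<60)&(h[...,2]>140))):
    P=W[q]-o; L=np.stack([P@X,P@d,P[:,2]],1); print(n,len(P)); print(np.percentile(L,[3,50,97],axis=0).round(4))
T=np.load("top0.npy"); P=T[284:300,500:526].reshape(-1,3); P=P[P[:,2]>.09]-o; print("top pad",np.percentile(np.stack([P@X,P@d,P[:,2]],1),[2,50,98],axis=0).round(4))
E
```

```text
black 232
[[-0.0102 -0.2536  0.061 ]
 [ 0.0032 -0.2394  0.1018]
 [ 0.0629 -0.2279  0.111 ]]
yellow 293
[[-0.0246 -0.2492  0.0608]
 [ 0.0233 -0.2386  0.0779]
 [ 0.0509 -0.2318  0.1119]]
whitetip 75
[[-0.0588 -0.2532  0.0636]
 [-0.0317 -0.2431  0.1156]
 [-0.027  -0.2294  0.1191]]
top pad [[-0.0142 -0.2531  0.0957]
 [-0.0021 -0.2389  0.1056]
 [ 0.01   -0.2278  0.1134]]
```

```bash
python3 - <<'E'
from h import *
row([.5124,-.2619,.16])
E
```

```text
shift cm [-23.97  -0.96   4.91] rot [-0.002  0.     0.004]
```

>>> step_arm --pt "-4 -0.2 0 0 0 0 1" --pt "-8 -0.4 0 0 0 0 1" --pt "-12 -0.6 0 0 0 0 1" --pt "-16 -0.8 0 0 0 0 1" --pt "-20 -0.9 0 0 0 0 1" --pt "-23.5 -1 1 0 0 0 1" --pt "-24 -1 3 0 0 0 1" --pt "-24 -1 4.5 0 0 0 1"

```text
time_s: 8.88
position: [0.5108, -0.2642, 0.1622]
tcp_rot: [[0.154, 0.988, -0.003], [0.988, -0.154, 0.001], [0.001, -0.004, -1.0]]
ft_force: [-0.7, 0.2, -0.5]
finger_gap: 0.005
finger_force: 0.0
```

>>> step_arm --pt "0 0 0 0 0 0 1" --pt "0 0 0 0 0 0 1" --pt "0 0 0 0 0 0 1" --pt "0 0 0 0 0 0 1"

```text
time_s: 9.22
position: [0.5136, -0.2619, 0.1661]
tcp_rot: [[0.15, 0.989, 0.001], [0.989, -0.15, -0.0], [-0.0, 0.001, -1.0]]
ft_force: [-0.1, 0.3, 0.5]
finger_gap: 0.003
finger_force: 0.0
```

```bash
python3 - <<'E'
from h import *
row([.5124,-.2619,.06]); print(robot.state()["finger_gap"])
E
```

```text
shift cm [-0.02 -0.12 10.61] rot [0.001 0.    0.005]
0.003189709730188906
```

Press down to just above the catch first.

>>> step_arm --pt "0 -0.1 2 0 0 0 1" --pt "0 -0.1 4 0 0 0 1" --pt "0 -0.1 5.5 0 0 0 1" --pt "0 -0.1 6.5 0 0 0 1" --pt "0 -0.1 7.5 0 0 0 1" --pt "0 -0.1 8.2 0 0 0 1" --pt "0 -0.1 8.8 0 0 0 1" --pt "0 -0.1 9.2 0 0 0 1"

```text
time_s: 9.88
position: [0.5133, -0.2623, 0.0756]
tcp_rot: [[0.15, 0.989, 0.002], [0.989, -0.15, -0.001], [-0.0, 0.002, -1.0]]
ft_force: [-4.7, 4.7, 22.6]
finger_gap: 0.023
finger_force: 10.7
```

>>> step_arm --pt "0 0 0.3 0 0 0 1" --pt "0 0 0.6 0 0 0 1" --pt "0 0 0.8 0 0 0 1" --pt "0 0 1.0 0 0 0 1" --pt "0 0 1.0 0 0 0 1"

```text
time_s: 10.3
position: [0.5125, -0.2622, 0.0639]
tcp_rot: [[0.15, 0.989, 0.001], [0.989, -0.15, -0.001], [-0.001, 0.001, -1.0]]
ft_force: [-1.0, 0.2, 2.8]
finger_gap: 0.005
finger_force: 1.7
```

>>> step_arm --pt "0 0 0.15 0 0 0 1" --pt "0 0 0.25 0 0 0 1" --pt "0 0 0.25 0 0 0 1"

```text
time_s: 10.55
position: [0.5121, -0.2622, 0.0611]
tcp_rot: [[0.15, 0.989, 0.0], [0.989, -0.15, -0.0], [-0.0, 0.0, -1.0]]
ft_force: [-3.3, 0.2, 4.7]
finger_gap: 0.005
finger_force: 2.2
```

>>> step_arm --pt "0 0 -0.5 0 0 0 1" --pt "0 0 -1.5 0 0 0 1" --pt "0 0 -4 0 0 0 1" --pt "0 0 -8 0 0 0 1" --pt "0 0 -12 0 0 0 1" --pt "0 0 -16 0 0 0 1" --pt "0 0 -16 0 0 0 1" --pt "0 0 -16 0 0 0 1"

```text
time_s: 11.22
position: [0.5144, -0.2632, 0.2257]
tcp_rot: [[0.15, 0.989, 0.008], [0.989, -0.15, -0.004], [-0.003, 0.008, -1.0]]
ft_force: [0.2, -0.4, -1.2]
finger_gap: 0.004
finger_force: 0.0
```

```bash
python3 look.py s8
```

```text
11.2167 [ 0.51436748 -0.26318152  0.22565903] [ 0.21447447 -0.40133026 -1.15271125] [-0.04534233  0.0386169   0.03352423] 0.0037577731033455702 0.0
a 678 along [-0.1459 -0.1174 -0.107 ] x [-0.0137  0.0143  0.0264] z [0.0106 0.0914 0.1088]
tipped 753 along [-0.0139  0.0157  0.0272] x [-0.0142  0.0147  0.0266] z [0.0117 0.0942 0.1093]
b 820 along [0.1073 0.1364 0.1497] x [-0.0175  0.0136  0.0238] z [0.0117 0.0956 0.1087]
c 893 along [0.1582 0.1885 0.2021] x [-0.0134  0.0165  0.0271] z [0.013  0.0956 0.1092]
cap [234. 175.] [ 0.5419 -0.1543  0.1414] -0.1292
cap [402. 186.] [0.4168 0.0988 0.1359] 0.1016
cap [292. 207.] [ 0.5628 -0.0216  0.1417] 0.0052
cap [355. 240.] [0.5792 0.1    0.1416] 0.1279
cap [383. 257.] [0.5906 0.1506 0.1416] 0.1796
cap [271. 275.] [0.697  0.0322 0.1357] 0.0791
cap [327. 309.] [0.7099 0.1307 0.1357] 0.1784
```

View pics/s8.png

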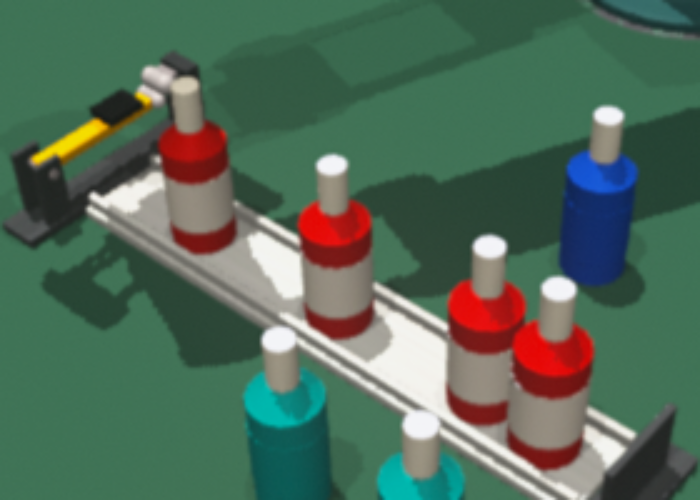

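The gate stays level under its catch (crop (115,105)) with the arm clear of it, and all four red bottles are standing. I'm handing in the job.

```bash
python3 -c "
from bench import robot
print(robot.finish_job())"
```

```text
the job is handed in; nothing more can be done
None
```

The fallen bottle stands upright within about 5 mm of mid-gap, the gate is held down by its catch, the other bottles and the screwdriver were left in place, and the job was handed in at about 11 s.

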